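# Free the carburettor stand for indexing

### The job

I am about to turn the round table under the carburettor. First lift the blue float gauge out of its slot in the carburettor and hang it by its eye on the peg of the yellow hanger, letting go of it; only then take the red knob of the index plunger, pull it straight up as far as it goes, and finish still gripping it there, so that the pin stays clear of its hole. Leave everything else on the bench where it is.

Things in the scene. Friction and masses are not known exactly. Their poses are not given: they have to be found in the camera images.
- gauge_center (a point): Half-way up the blue float gauge, a loose plate 8 mm thick (own x), 150 mm tall (own z, up): lower 60 mm are 56 mm wide, upper 90 mm are 36 mm wide (own y). Both faces alike; about 135 g. This point is 75 mm below the top edge. Pinch it by its two faces in the plain top 50 mm, above the eye
- gauge_eye (a point): Centre of the gauge's eye, a 20 mm round hole straight through the plate along own x, 60 mm below the top edge (90 mm above the bottom edge), in the middle of the width
- peg: Steel peg of the yellow hanger (fixed), round, 8 mm in diameter. Origin: on its axis, in the 14 mm square column, 160 mm above the bench. It runs from there along own -x, 64 mm to its rounded end, rising 15 degrees (own axes tilt with it; own y is level); the first 2 mm are in the column. The column ends 10 mm above the peg's root; nothing stands higher or in front
- peg_tip (a point): On the peg's axis, 60 mm out from its origin, 4 mm short of its rounded end
- plunger (a joint): Travel of the index plunger, m: 0 = spring-seated with its pin 14 mm deep in the hole of the round table, 0.025 = pulled fully up to its stop. The spring pulls down with 6 N at 0 and 13.5 N at 0.025 and shuts it when let go
- knob_mid (a point): On the axis of the plunger's red knob, half-way up: a plain upright cylinder 28 mm across, 32 mm tall (top 16 mm above this point); moves up with it. Below it is a thinner barrel, 22 mm across. Seated, the knob's top is 132 mm above the bench; the carburettor (rim at 105 mm) begins 76 mm from the knob's axis
- index_stand: The fixed stand: round steel table 280 mm across, its top 35 mm above the bench, with the carburettor casting (190 mm along own x, 104 mm along own y, rim 105 mm above the bench) on its middle. Origin on the bench under the table's centre. The gauge slot's centre is at own x = -68.5 mm, y = 0; the plunger stands at own x = 0, y = -128 mm
- hanger: The fixed yellow hanger: foot plate 100 x 90 x 12 mm, column 170 mm tall at its origin (on the bench); the peg points to its own -x
- gauge: The whole float gauge; origin in the middle of its bottom edge. It starts upright in a slot (10.5 mm wide, 60 mm long) in the carburettor's end bowl, its lowest 35 mm below the casting's rim, with 2 to 4 mm of play; lift it straight up
- float: Bystander: small black float block 22 x 44 x 18 mm lying in the other bowl of the carburettor
- jar: Bystander: amber jar, 56 mm wide, 75 mm tall
- carton: Bystander: cardboard box 70 x 100 x 45 mm
- sleeve: Bystander: black rubber sleeve, 52 mm wide, 60 mm tall
- screwdriver: Bystander: screwdriver lying between the stand and the hanger
- airhorn: Bystander: cast ring 100 mm across, 28 mm tall
- cover: Bystander: small cast cover 50 x 50 x 16 mm
There are look-alikes about, which are no part of the job. What is meant by the hanger is not purple or turquoise, and is the larger of those in its own colour.

How it is judged:
On the way, in this order (a step that is already met when the one before it is completed fails the run):
1. the gauge hangs free by its eye on the peg (x of gauge_eye in the frame of peg between -0.058 and -0.004 m and y of gauge_eye in the frame of peg between -0.009 and 0.009 m and z of gauge_eye in the frame of peg between -0.012 and 0.002 m and angle between gauge_center's own z axis and vertical below 0.45 rad and contact force between gauge and the fingers below 0.05 N and contact force between gauge and hanger above 0.3 N and linear speed of gauge below 0.05 m/s), for 0.3 s.
2. the plunger is pulled fully up in the grip (value of joint plunger above 0.021 m and contact force between plunger and the fingers above 1 N), for 0.3 s.
At the end, for the whole second after the job is handed in: The gauge hangs at rest on the peg by its eye (eye centre 4 to 58 mm along it, within 9 mm sideways, at most 12 mm below its axis), within 0.45 rad of upright, carried by the hanger, not touched by the gripper. The gripper holds the knob still (over 1 N) beyond 21 of its 25 mm travel (all of step 1 and all of step 2 and velocity of joint plunger between -0.01 and 0.01 m/s); the arm keeps its last pose, push and grip.
It fails at once if the plunger is pulled before the gauge is on the peg (value of joint plunger above 0.006 m and distance between gauge_eye and peg above 0.08 m).
It fails at once if a bystander is moved more than 30 mm (distance of any of float, jar, carton, sleeve, screwdriver, airhorn, cover from where it was at the start of the episode above 0.03 m).
It also fails if it takes over 54 s, if anything falls off the work surface, if the arm or the gripper's body presses on something with over 40 N, if the wrist force passes 120 N, or if a joint passes its speed limit or range.

### The arm

A 6-joint arm with a two-finger parallel gripper is mounted at the origin on the work surface. World frame = base frame: x ahead of the robot, y to its left, z up, the work surface at z = 0. Lengths are in m, angles in rad, forces in N, time in s.
With the tool pointing down it reaches from about 0.375 to 0.9 m from the base axis. Payload 3.1 kg.
Tool frame: the origin (TCP) lies midway between the tips of the shut fingers; the grasp point (between the pads) lies 19 mm behind it (grasp_offset is the distance from the TCP to the grasp point, in m); z points along the fingers, y is the direction in which the jaws open and shut (so a half turn about z gives the same grasp; the last joint's range is limited). The gripper opens to 85 mm and grips with 20 to 120 N. Pads are 22 mm wide; open, the fingers measure 114 mm over their backs; the gripper's body (76 mm by 85 mm) begins 54 mm behind the grasp point. The pads swing forward as they close: fully open they stand 13 mm farther back than shut.
Start: joints at [-1.385, 0.527, 1.433, -0, 1.181, -0.178], TCP at [0.223, -0.584, 0.208] pointing down, gripper open.
Joint ranges: [-3.08, 3.08], [-0.75, 2.2], [0.22, 2.44], [-1.43, 4.57], [0, 2.65], [-2.85, 2.85]. Speed limits (rad/s): [2.79, 2.79, 3.14, 3.14, 3.14, 3.14].

### API

Orientations are given as a unit quaternion [w, x, y, z].
In Python, from rig import sense, camera, get_calibration, finish_job, boxes_of, cut_out, grasp_offset gives the robot as it stands. The module is installed in compiled form; this text tells all that it offers.
- The arm moves only by the shell command python3 -m pendant 'ROWS' [FORCE]. ROWS is JSON, one flat list of numbers, 7 for each row, row after row: the shift along the world's x, y, z in cm, then the turn, a rotation vector about the world's x, y, z in rad, then the opening, from 0 (shut) to 1 (fully open). In form: [dx, dy, dz, rx, ry, rz, jaw, dx, dy, dz, rx, ry, rz, jaw, ...]. A call has 1 to 12 rows; each row is the pose to reach, as a shift and turn from the pose commanded when the call began; what a row does not reach only later rows make up. A row lasts 1/12 s, in which the tool goes at most 41.7 mm and 7.16 degrees, less where a joint would pass 70% of its speed; a pose out of reach is approached as far as the arm can. A call with a gripper value outside its range is refused whole. The fingers move at their own pace and stop on an object; FORCE is the grip in N (left out, the last holds). Time passes only in rows, so rows that repeat a pose let the fingers close. It gives the time, the measured TCP pose, the force and the opening at its end, in the units of the state.
- sense(): the state, without advancing time (a new reading comes with each control period).
- camera(name): name is "scene" or "top" or "wrist"; returns (picture, depth): 384x512x3 uint8, red, green, blue; 384x512 float32, m along the optical axis (not along the pixel's ray), 0 where there is no reading.
- get_calibration(name): a dict with "camera_matrix" (3x3 intrinsics, pixels), "view" (4x4, takes a point from world to camera coordinates). Camera axes: x right, y down, z forward; pixel columns grow to the right and rows downward; lengths in m; the calibration is good to about 2 mm. A picture is of the moment at which its call begins: read the wrist's pose just before it. get_calibration takes no time and is no camera call; for the wrist camera it gives the pose at the moment of the call.
- finish_job(): hands the job in, once; it reports no verdict.
Trained networks look in the newest picture that a camera, given by its name, has taken for a name from the list of things; names that differ only in an ending like _2 or _b are one class to them, and where a whole thing is asked for, a point or a joint stands for the part that bears it (a point fixed in the world has none). Each returns a list of dicts, best first, with "score" (0 to 1); they miss things now and then, are a little off and sometimes report something else, mostly with a low value. They report only what shows in the picture. A call takes as long as a camera call. They do not tell look-alikes from the thing itself.
- boxes_of(camera, query): "centre" ([x, y, z] in m, in world coordinates, good to about 4 mm: the middle of the surface that is visible of it).
- cut_out(camera, query): "region" (384x512 bool, what is visible of it).
The state is a dict: "t": time; "qpos": joint angles; "joint_vel": joint speeds; "effort": joint torques, N m; "tool_pos": TCP position; "tool_rot": TCP orientation; "force": force on the tool from outside, world axes, zero at the start; "moment": the same for the moment, N m; "opening": finger opening in m.
Only numpy, scipy, OpenCV 4.12 (cv2) and the standard library are available. Lean on these libraries where they do the work, as an engineer would, in place of code of your own. Each camera call takes 0.05 s, during which the arm holds its last target.

## Working session

There is one attempt and no reset: what is moved stays moved. The work goes in short steps, Python scripts to look and compute and a shell command to move; the robot and the scene stay as the last step left them, time stands still between calls to the robot, and variables do not carry over. Pictures are saved under pics/ and viewed, and the job is handed in when it is done.

```bash
mkdir -p pics
python3 - <<'E'
from rig import *
import cv2,numpy as np
s=sense();print({k:np.round(v,3).tolist() for k,v in s.items()}, grasp_offset)
for n in("scene","top"):
    p,d=camera(n);cv2.imwrite(f"pics/{n}0.png",p[:,:,::-1])
    np.save(f"{n}_d.npy",d);np.save(f"{n}_p.npy",p)
    c=get_calibration(n);print(n,np.round(c["camera_matrix"],1).tolist(),np.round(c["view"],3).tolist())
    for q in("gauge","hanger","index_stand","plunger","knob_mid","peg","gauge_eye"):
        try:print(q,[(round(float(b["score"]),2),np.round(b["centre"],3).tolist()) for b in boxes_of(n,q)])
        except Exception as e:print(q,e)
E
```

```text
{'t': 0.0, 'qpos': [-1.384, 0.528, 1.434, 0.0, 1.181, -0.178], 'joint_vel': [0.001, -0.0, 0.0, -0.001, -0.001, 0.001], 'effort': [0.001, -44.234, -17.802, 0.0, 0.009, -0.0], 'tool_pos': [0.223, -0.583, 0.207], 'tool_rot': [-0.001, 0.983, 0.181, 0.0], 'force': [0.81, -0.281, 0.467], 'moment': [0.005, 0.007, 0.041], 'opening': 0.086} 0.0187
scene [[402.5, 0.0, 251.5], [0.0, 402.5, 191.4], [0.0, 0.0, 1.0]] [[0.23, 0.973, -0.014, -0.108], [0.766, -0.19, -0.614, -0.301], [-0.6, 0.131, -0.789, 1.76], [0.0, 0.0, 0.0, 1.0]]
gauge [(0.74, [0.506, -0.084, 0.153])]
hanger [(0.96, [0.211, 0.368, 0.012]), (0.94, [0.789, 0.186, 0.007]), (0.85, [0.724, 0.383, 0.012]), (0.74, [0.635, 0.23, 0.012])]
index_stand [(0.57, [0.593, -0.118, 0.038])]
plunger []
knob_mid [(0.38, [0.536, -0.224, 0.128]), (0.27, [0.593, 0.229, 0.169])]
peg [(0.54, [0.591, 0.23, 0.176])]
gauge_eye [(0.8, [0.509, -0.08, 0.157])]
top [[445.1, 0.0, 261.7], [0.0, 445.1, 196.1], [0.0, 0.0, 1.0]] [[0.017, -1.0, 0.012, -0.024], [-0.997, -0.018, -0.072, 0.504], [0.072, -0.011, -0.997, 1.379], [0.0, 0.0, 0.0, 1.0]]
gauge [(0.68, [0.501, -0.081, 0.18])]
hanger [(0.88, [0.71, 0.382, 0.004]), (0.87, [0.624, 0.238, 0.014]), (0.66, [0.779, 0.185, 0.005]), (0.61, [0.216, 0.367, 0.014])]
index_stand [(0.93, [0.559, -0.1, 0.036])]
plunger [(0.55, [0.528, -0.218, 0.133])]
knob_mid []
peg [(0.39, [0.17, 0.374, 0.175])]
gauge_eye []
```

View pics/scene0.png

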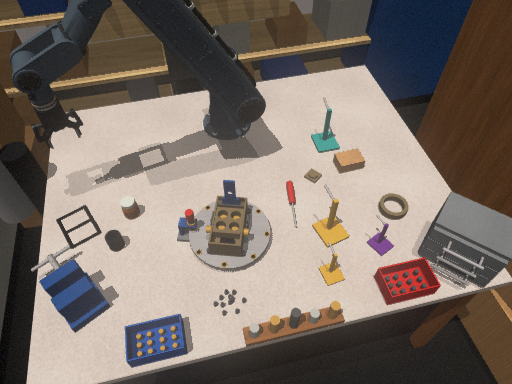

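View pics/top0.png

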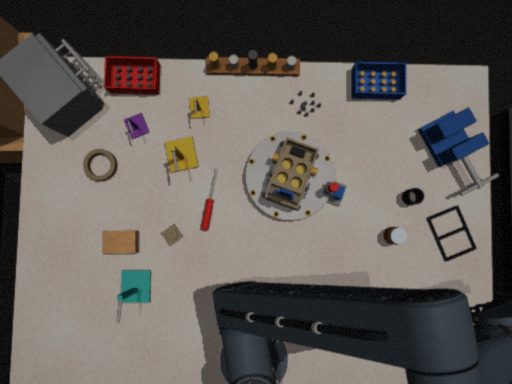

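```bash
cat > h.py <<'E'
import numpy as np,cv2
from rig import *
def cloud(n,p=None,d=None):
    c=get_calibration(n);K=c["camera_matrix"];V=np.array(c["view"])
    v,u=np.mgrid[:384,:512]
    P=np.stack([(u-K[0][2])/K[0][0]*d,(v-K[1][2])/K[1][1]*d,d],-1)
    W=(P-V[:3,3])@V[:3,:3]
    W[d<=0]=np.nan
    return W
def proj(n,X):
    c=get_calibration(n);V=np.array(c["view"]);q=V[:3,:3]@np.array(X)+V[:3,3];q=np.array(c["camera_matrix"])@q;return q[:2]/q[2]
E
python3 - <<'E'
from h import *
P={};
for n in("scene","top"):
    p=np.load(f"{n}_p.npy");d=np.load(f"{n}_d.npy");W=cloud(n,d=d);P[n]=W
    a=(slice(170,260),slice(170,290)) if n=="scene" else (slice(120,230),slice(230,360))
    b=(slice(170,290),slice(270,400)) if n=="scene" else (slice(85,195),slice(110,230))
    im=np.hstack([cv2.resize(p[s],(390,390),interpolation=cv2.INTER_CUBIC) for s in(a,b)])
    cv2.imwrite(f"pics/{n}_crop.png",im[:,:,::-1])
    pr=p.astype(int)
    # yellow
    hsv=cv2.cvtColor(p,cv2.COLOR_RGB2HSV)
    red=((hsv[...,0]<6)|(hsv[...,0]>174))&(hsv[...,1]>150)&(W[...,2]>.09)&(W[...,2]<.16)
    print(n,"red",red.sum(),np.nanmedian(W[red],0),W[red].min(0),W[red].max(0))
    top=red&(W[...,2]>.127); print("redtop",top.sum(),(W[top].min(0)+W[top].max(0))/2)
    rg=(W[...,0]>.5)&(W[...,0]<.75)&(W[...,1]>.15)&(W[...,1]<.32)
    ye=(hsv[...,0]>15)&(hsv[...,0]<30)&(hsv[...,1]>120)&rg
    for lo,hi in((.006,.02),(.05,.16),(.16,.18)):
        m=ye&(W[...,2]>lo)&(W[...,2]<hi);print("yel",lo,m.sum(),np.median(W[m],0))
    m=rg&(W[...,2]>.14)&(W[...,2]<.21); q=W[m]; print("high");print(np.round(q,3)[::max(1,len(q)//25)].tolist())
    m=ye&(W[...,2]>.006)&(W[...,2]<.02)
    print(cv2.minAreaRect((W[m][:,:2]*1000).astype(np.float32)))
    bl=(W[...,0]>.44)&(W[...,0]<.56)&(W[...,1]>-.14)&(W[...,1]<-.03)&(W[...,2]>.13)
    q=W[bl];print("gauge",bl.sum(),q.mean(0),q.min(0),q.max(0)); 
    q=W[bl&(W[...,2]>.17)];print(len(q),q.mean(0),cv2.minAreaRect((q[:,:2]*1000).astype(np.float32)))
    m=(W[...,2]>.03)&(W[...,2]<.04)&(abs(W[...,0]-.57)<.2)&(abs(W[...,1]+.11)<.2)
    print("table",m.sum(),cv2.minEnclosingCircle((W[m][:,:2]*1000).astype(np.float32)))
    m=(W[...,2]>.1)&(W[...,2]<.11)&(abs(W[...,0]-.57)<.15)&(abs(W[...,1]+.11)<.1)
    print("rim",m.sum(),cv2.minAreaRect((W[m][:,:2]*1000).astype(np.float32)))
E
```

```text
scene red 40 [ 0.52957343 -0.22383811  0.13155233] [ 0.51674289 -0.23537627  0.12604738] [ 0.54287579 -0.21226086  0.13535995]
redtop 39 [ 0.52980934 -0.22381857  0.13140662]
yel 0.006 537 [0.64386684 0.23654464 0.01150761]
yel 0.05 36 [0.62847743 0.23269471 0.09946219]
yel 0.16 17 [0.62896834 0.23881774 0.16999914]
high
[[0.563, 0.222, 0.177], [0.57, 0.223, 0.18], [0.572, 0.226, 0.177], [0.574, 0.225, 0.174], [0.581, 0.226, 0.177], [0.584, 0.229, 0.174], [0.587, 0.231, 0.172], [0.592, 0.233, 0.173], [0.595, 0.232, 0.172], [0.6, 0.233, 0.172], [0.604, 0.229, 0.168], [0.605, 0.233, 0.162], [0.611, 0.231, 0.165], [0.618, 0.244, 0.171], [0.619, 0.237, 0.169], [0.614, 0.234, 0.158], [0.625, 0.238, 0.171], [0.623, 0.233, 0.165], [0.63, 0.239, 0.172], [0.622, 0.231, 0.158], [0.633, 0.235, 0.172], [0.632, 0.246, 0.166], [0.63, 0.234, 0.162], [0.63, 0.245, 0.159], [0.629, 0.232, 0.157], [0.633, 0.24, 0.159], [0.628, 0.234, 0.149], [0.628, 0.244, 0.146], [0.629, 0.233, 0.146], [0.635, 0.241, 0.15], [0.631, 0.237, 0.141], [0.635, 0.232, 0.142]]
((637.1051025390625, 240.7397003173828), (99.8358
[... 1398 characters left out ...]
9, 0.234, 0.174], [0.577, 0.234, 0.171], [0.573, 0.233, 0.179], [0.57, 0.23, 0.178], [0.567, 0.227, 0.18], [0.564, 0.227, 0.18], [0.562, 0.225, 0.176]]
((634.1826171875, 243.89041137695312), (100.49934387207031, 88.73910522460938), 13.35979175567627)
gauge 89 [ 0.50278748 -0.07749556  0.19201223] [ 0.49471032 -0.10384423  0.13012407] [ 0.5127996  -0.05437836  0.22555621]
64 [ 0.50306235 -0.07788424  0.21047821] ((504.0968017578125, -78.430419921875), (35.77344512939453, 8.438273429870605), 70.75418090820312)
table 3282 ((565.0401611328125, -109.20287322998047), 149.63478088378906)
rim 1019 ((558.8866577148438, -131.09622192382812), (169.50564575195312, 190.11026000976562), 71.05625915527344)
```

View pics/scene_crop.png

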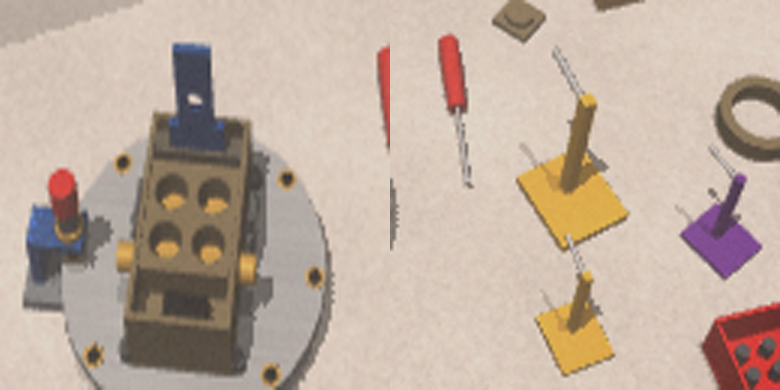

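View pics/top_crop.png

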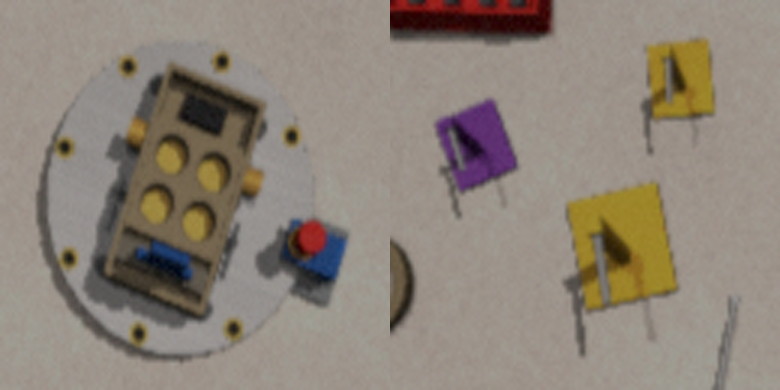

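Larger yellow hanger: scene (330,228) / top (181,155). Its foot measures 100×90 mm, which matches the description. The rivals are the small yellow one at scene (332,268), purple at (380,243) and turquoise at (325,140), and the crop confirms all of these. The gauge is at scene (229,190) and the red knob at (189,215). I'll move above the gauge for a wrist look.

```bash
python3 -m pendant '[0,0,4,0,0,0,1, 0,0,8,0,0,0.1,1, 2,4,11,0,0,0.2,1, 4,8,13,0,0,0.3,1, 6,11,13,0,0,0.4,1, 8,14,13,0,0,0.5,1, 10,17,13,0,0,0.6,1, 12,20,13,0,0,0.7,1, 14,23,13,0,0,0.8,1, 16,26,13,0,0,0.87,1, 18,29,13,0,0,0.87,1, 20,32,13,0,0,0.87,1]'
python3 -m pendant '[2,4,0,0,0,0,1, 4,8,0,0,0,0,1, 4,11,0,0,0,0,1, 4,14,0,0,0,0,1, 4,14,0,0,0,0,1, 4,14,0,0,0,0,1]'
python3 - <<'E'
from h import *
s=sense();print(np.round(s["tool_pos"],4),np.round(s["tool_rot"],4),np.round(s["qpos"],3))
p,d=camera("wrist");np.save("w_p.npy",p);np.save("w_d.npy",d)
cv2.imwrite("pics/w1.png",p[:,:,::-1])
W=cloud("wrist",d=d);np.save("w_W.npy",W)
print([(round(b["score"],2),np.round(b["centre"],3).tolist()) for b in boxes_of("wrist","gauge")])
E
```

```text
t: 1.8
tool_pos: [0.4236, -0.2622, 0.3385]
tool_rot: [0.0, 0.815, 0.579, 0.0]
force: [1.0, -0.6, 0.3]
opening: 0.0857
t: 2.3
tool_pos: [0.4629, -0.1224, 0.3385]
tool_rot: [0.0, 0.814, 0.58, -0.0]
force: [-0.5, -0.2, -0.8]
opening: 0.0854
[ 0.4629 -0.1224  0.3385] [ 3.000e-04  8.144e-01  5.803e-01 -0.000e+00] [-0.492  0.183  1.601 -0.     1.358 -0.16 ]
[(0.95, [0.506, -0.076, 0.212]), (0.21, [0.63, -0.123, 0.091])]
```

View pics/w1.png

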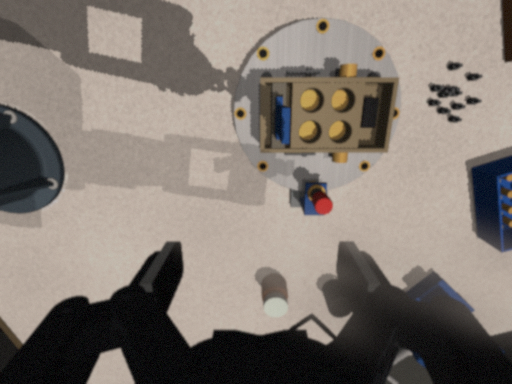

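The wrist picture shows the gauge's top edge at about (283,118), the knob at (320,204) and the casting parallel to the jaw axis.

```bash
python3 - <<'E'
from h import *
p=np.load("w_p.npy");W=np.load("w_W.npy")
hsv=cv2.cvtColor(p,cv2.COLOR_RGB2HSV)
def rect(m): 
    q=W[m];return m.sum(),np.round(q.mean(0),4),cv2.minAreaRect((q[:,:2]*1000).astype(np.float32))
near=(abs(W[...,0]-.505)<.06)&(abs(W[...,1]+.08)<.06)
print("g>.17",rect(near&(W[...,2]>.17)));print("top",rect(near&(W[...,2]>.21)))
near=(abs(W[...,0]-.57)<.16)&(abs(W[...,1]+.10)<.12)
blue=(hsv[...,0]>95)&(hsv[...,0]<135)&(hsv[...,1]>80)
print("rim",rect(near&(W[...,2]>.1)&(W[...,2]<.112)&~blue))
red=((hsv[...,0]<6)|(hsv[...,0]>174))&(hsv[...,1]>150)&(W[...,2]>.09)&(W[...,2]<.16)
m=red&(W[...,2]>.127);q=W[m];print("knobtop",m.sum(),q.mean(0),(q.min(0)+q.max(0))/2,q.max(0)-q.min(0))
m=near&(W[...,2]>.03)&(W[...,2]<.04);q=W[m][:,:2]
pts=q[np.hypot(*(q-[.569,-.1]).T)<.155];hull=cv2.convexHull((pts*1000).astype(np.float32));print("table",cv2.fitEllipse(hull))
E
python3 - <<'E'
from h import *
p=np.load("w_p.npy");cv2.imwrite("pics/w1c.png",cv2.resize(p[60:220,220:420],(800,640)[0:2])[:600,:,::-1])
E
```

```text
g>.17 (np.int64(20601), array([ 0.4935, -0.1194,  0.4332]), ((488.0553894042969, -110.82035827636719), (78.84799194335938, 79.30681610107422), 17.523792266845703))
top (np.int64(20515), array([ 0.4935, -0.1196,  0.4342]), ((488.1099548339844, -111.2918472290039), (78.4216537475586, 78.98770141601562), 17.971994400024414))
rim (np.int64(5360), array([ 0.5674, -0.0994,  0.1026]), ((559.4274291992188, -138.42294311523438), (178.66619873046875, 190.40628051757812), 70.84322357177734))
knobtop 219 [ 0.52873315 -0.22165924  0.13064099] [ 0.52863986 -0.22220141  0.12993226] [0.02458126 0.0252066  0.00570915]
table ((571.0811767578125, -102.45856475830078), (269.3297424316406, 280.7215881347656), 87.76995849609375)
```

View pics/w1c.png

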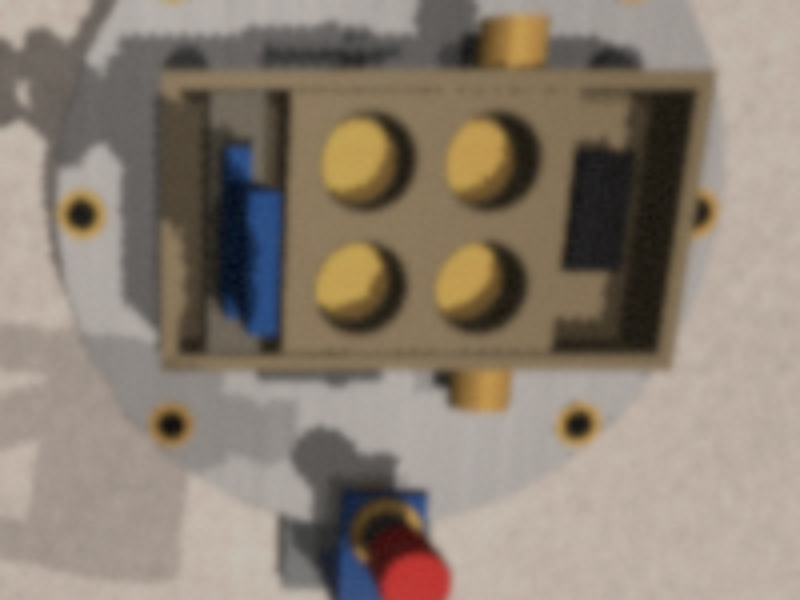

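Run:
```python
from h import *
p=np.load("w_p.npy");W=np.load("w_W.npy")
hsv=cv2.cvtColor(p,cv2.COLOR_RGB2HSV)
blue=(hsv[...,0]>95)&(hsv[...,0]<135)&(hsv[...,1]>80)
near=(abs(W[...,0]-.505)<.06)&(abs(W[...,1]+.08)<.06)
for lo,hi in((.12,.21),(.214,.23)):
    m=near&(W[...,2]>lo)&(W[...,2]<hi)&blue
    q=W[m];print(m.sum(),q.mean(0),cv2.minAreaRect((q[:,:2]*1000).astype(np.float32)), (q.min(0)+q.max(0))/2)
e=[-np.cos(np.radians(19.15)),np.sin(np.radians(19.15))]
v,u=np.mgrid[:384,:512]
m=(W[...,2]>.1)&(W[...,2]<.112)&~blue&(v<153)&(v>70)&(u>255)&(u<402);q=W[m]
r=cv2.minAreaRect((q[:,:2]*1000).astype(np.float32));print("rim",r)
c=np.array(r[0])/1000;print("slot pred",c+.0685*np.array(e),"plunger pred",c+.128*np.array([-e[1],e[0]]))
```

```text
234 [ 0.50459204 -0.07592359  0.15660347] ((505.04608154296875, -81.21549987792969), (54.88152313232422, 7.47383975982666), 70.02371978759766) [ 0.50551484 -0.08072163  0.16494769]
290 [ 0.50574652 -0.08097996  0.21877019] ((505.78704833984375, -81.40880584716797), (35.52329635620117, 8.261211395263672), 71.34565734863281) [ 0.5057183  -0.08131523  0.21755845]
rim ((571.6583862304688, -103.22537231445312), (104.19490814208984, 190.47154235839844), 70.79688262939453)
slot pred [ 0.50694897 -0.08075447] plunger pred [ 0.52966896 -0.22414224]
```

```bash
python3 -m pendant '[2.5,2.4,0,0,0,0,1, 4.3,4.1,-1,0,0,0,0.7, 4.3,4.1,-4,0,0,0,0.6, 4.3,4.1,-7,0,0,0,0.6, 4.3,4.1,-10,0,0,0,0.6, 4.3,4.1,-12.5,0,0,0,0.6, 4.3,4.1,-14.5,0,0,0,0.6, 4.3,4.1,-15.2,0,0,0,0.6, 4.3,4.1,-15.2,0,0,0,0.6, 4.3,4.1,-15.2,0,0,0,0.6]' 40
python3 -m pendant '[0,0,0,0,0,0,0, 0,0,0,0,0,0,0, 0,0,0,0,0,0,0, 0,0,0,0,0,0,0, 0,0,0,0,0,0,0, 0,0,0,0,0,0,0, 0,0,0,0,0,0,0, 0,0,0,0,0,0,0]' 40
python3 - <<'E'
from h import *
p,d=camera("scene");cv2.imwrite("pics/s2.png",cv2.resize(p[120:260,150:330],(720,560))[:,:,::-1])
E
```

```text
t: 3.23
tool_pos: [0.5066, -0.0841, 0.1866]
tool_rot: [0.0, 0.816, 0.578, 0.0]
force: [0.5, -0.3, 0.6]
opening: 0.0514
t: 3.9
tool_pos: [0.5067, -0.0831, 0.1874]
tool_rot: [0.001, 0.815, 0.579, 0.001]
force: [-1.5, -0.4, 6.0]
opening: 0.0065
```

View pics/s2.png

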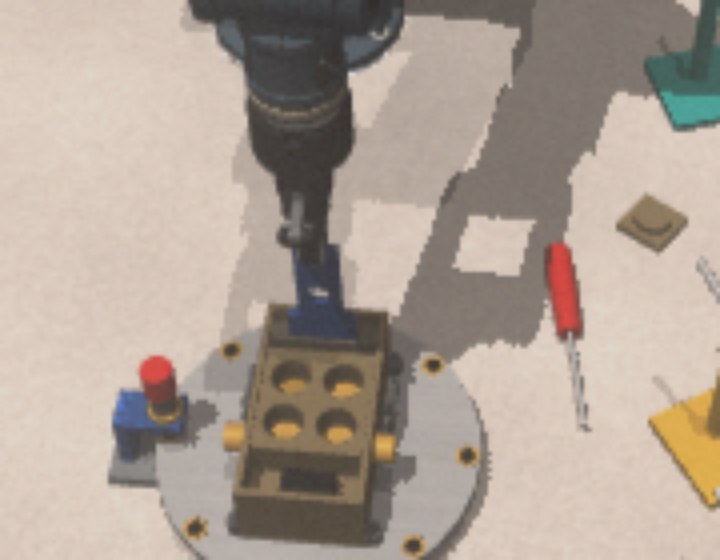

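Gripped: opening 6.5 mm, with the fingers on the plate's top part at about (315,250) in the crop. Lifting straight up.

```bash
python3 -m pendant '[0,0,1,0,0,0,0, 0,0,2,0,0,0,0, 0,0,3.2,0,0,0,0, 0,0,4.5,0,0,0,0, 0,0,6,0,0,0,0, 0,0,8,0,0,0,0, 0,0,10,0,0,0,0, 0,0,10,0,0,0,0, 0,0,10,0,0,0,0]' 60
python3 - <<'E'
from h import *
s=sense();T=s["tool_pos"];print(np.round(T,4),np.round(s["tool_rot"],4),s["opening"])
for n in("scene","wrist"):
    p,d=camera(n);np.save(n+"3p.npy",p);np.save(n+"3d.npy",d);W=cloud(n,d=d);np.save(n+"3W.npy",W)
    c=proj(n,np.array(T)-[0,0,.03]);print(n,c)
    x,y=np.clip(c.astype(int),[60,60],[450,320]);cv2.imwrite(f"pics/{n}3.png",cv2.resize(p[y-60:y+60,x-60:x+60],(480,480),interpolation=cv2.INTER_CUBIC)[:,:,::-1] if n=="scene" else p[:,:,::-1])
    print([(round(b["score"],2),np.round(b["centre"],3).tolist()) for b in boxes_of(n,"gauge")])
E
```

```text
t: 4.7
tool_pos: [0.5065, -0.0829, 0.2875]
tool_rot: [0.001, 0.815, 0.579, 0.001]
force: [-0.2, 0.2, -1.8]
opening: 0.0054
[ 0.5065 -0.0829  0.2875] [1.300e-03 8.153e-01 5.790e-01 8.000e-04] 0.0054415818983102205
scene [227.20150357 173.38148514]
[]
wrist [262.05914612 210.37632388]
[(0.74, [0.509, -0.062, 0.31])]
```

View pics/scene3.png

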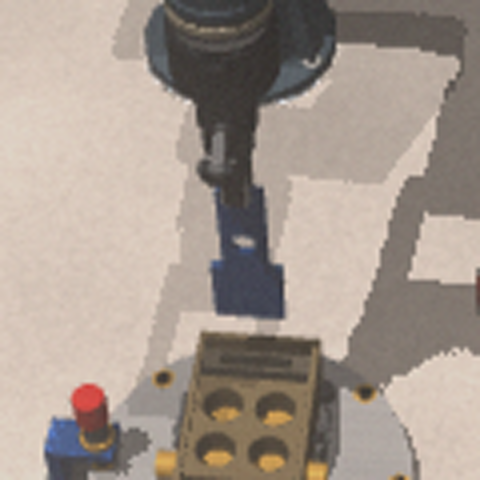

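View pics/wrist3.png

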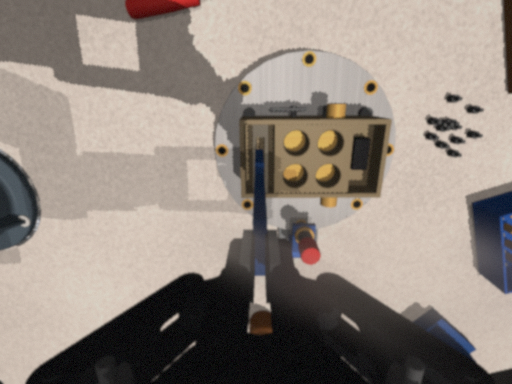

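The gauge hangs clear and upright; its eye is at crop (243,241), which is full-frame (228,173). That matches the predicted TCP −30 mm. Next: carry it to a standoff in front of the peg, turning +0.556 rad.

```bash
python3 -m pendant '[0,1.5,0.5,0,0,0.03,0, 0,4,1,0,0,0.1,0, 0,7,1,0,0,0.16,0, 0.2,10,1,0,0,0.22,0, 0.4,13,1,0,0,0.29,0, 0.6,16,1,0,0,0.35,0, 0.8,19,1,0,0,0.41,0, 1,22,1,0,0,0.47,0, 1,25,1,0,0,0.53,0, 1,28,1,0,0,0.556,0, 1,29.5,1,0,0,0.556,0, 1,29.9,1,0,0,0.556,0]'
python3 -m pendant '[0,0,0,0,0,0,0,0,0,0,0,0,0,0]'
python3 - <<'E'
from h import *
s=sense();T=s["tool_pos"];print(np.round(T,4),np.round(s["tool_rot"],4),s["opening"])
for n in("top","wrist"):
    p,d=camera(n);np.save(n+"4p.npy",p);np.save(n+"4d.npy",d);W=cloud(n,d=d);np.save(n+"4W.npy",W)
    cv2.imwrite(f"pics/{n}4.png",p[:,:,::-1])
E
```

```text
t: 5.9
tool_pos: [0.515, 0.2187, 0.2948]
tool_rot: [-0.001, 0.624, 0.781, -0.001]
force: [0.1, -1.0, -1.2]
opening: 0.0056
t: 6.07
tool_pos: [0.5156, 0.2154, 0.2954]
tool_rot: [-0.0, 0.625, 0.78, -0.001]
force: [0.0, -0.2, -1.2]
opening: 0.006
[0.5156 0.2154 0.2954] [-3.000e-04  6.252e-01  7.805e-01 -1.000e-03] 0.0060226475345950435
```

View pics/wrist4.png

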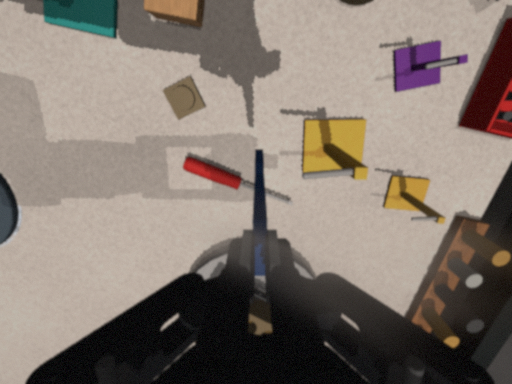

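The wrist view shows the larger yellow hanger with its column top at (360,173) and its peg running left from there to about (303,174). The small yellow hanger is at (440,218).

Run:
```python
from h import *
p=np.load("wrist4p.npy");W=np.load("wrist4W.npy")
cv2.imwrite("pics/w4c.png",cv2.resize(p[110:200,280:390],(770,600),interpolation=cv2.INTER_CUBIC)[:,:,::-1])
q=W[160:190:1,296:372];
m=(W[...,2]>.15)&(W[...,2]<.19);v,u=np.mgrid[:384,:512];m&=(u>290)&(u<375)&(v>150)&(v<190)
for c in range(296,374,5):
    k=m&(abs(u-c)<=1)
    if k.any():print(c,k.sum(),np.round(np.median(W[k],0),4),v[k].min(),v[k].max())
m2=m&(u>354)&(W[...,2]>.166);print("coltop",m2.sum(),np.median(W[m2],0),(W[m2].min(0)+W[m2].max(0))/2)
m3=(W[...,2]>.008)&(W[...,2]<.016)&(u>298)&(u<370)&(v>112)&(v<180);print("foot",cv2.minAreaRect((W[m3][:,:2]*1000).astype(np.float32)))
```

```text
301 4 [0.561  0.2258 0.1765] 174 177
306 21 [0.5647 0.2278 0.1777] 172 178
311 23 [0.5704 0.2287 0.1765] 171 178
316 21 [0.576  0.2305 0.1745] 171 177
321 21 [0.5815 0.2314 0.1735] 171 177
326 21 [0.5873 0.2334 0.172 ] 170 176
331 21 [0.5932 0.2341 0.1701] 170 176
336 21 [0.5987 0.236  0.1684] 169 175
341 21 [0.6048 0.237  0.167 ] 169 175
346 21 [0.6109 0.239  0.165 ] 168 174
351 41 [0.6177 0.2412 0.1615] 163 177
356 51 [0.621  0.242  0.1689] 163 179
361 51 [0.6263 0.243  0.1688] 163 179
366 34 [0.6308 0.2442 0.1692] 165 178
coltop 162 [0.62579569 0.24132071 0.16916633] [0.62525577 0.2410229  0.16901043]
foot ((635.0682983398438, 244.94345092773438), (100.42250061035156, 87.12944030761719), 14.493688583374023)
```

View pics/w4c.png

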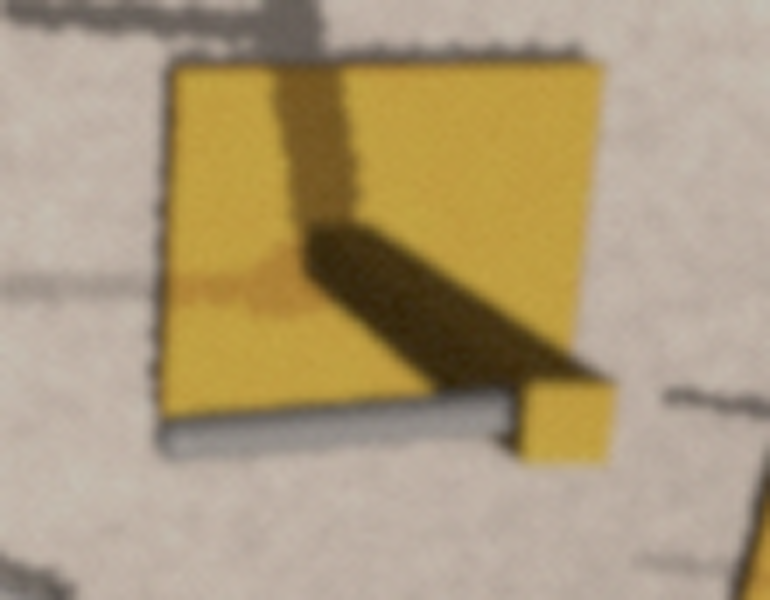

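```bash
python3 -m pendant '[1,0.2,-2,0,0,0,0, 2,0.4,-4,0,0,0,0, 2.5,0.5,-6,0,0,0.014,0, 2.5,0.5,-7.5,0,0,0.014,0, 2.5,0.5,-8.3,0,0,0.014,0, 2.5,0.5,-8.3,0,0,0.014,0, 2.5,0.5,-8.3,0,0,0.014,0]'
python3 - <<'E'
from h import *
s=sense();T=np.array(s["tool_pos"]);print(np.round(T,4),np.round(s["tool_rot"],4))
p,d=camera("scene");x,y=proj("scene",T-[0,0,.0285]);print(x,y,proj("scene",[.5655,.228,.1766]))
cv2.imwrite("pics/s5.png",cv2.resize(p[150:250,270:370],(600,600),interpolation=cv2.INTER_CUBIC)[:,:,::-1])
p,d=camera("wrist");cv2.imwrite("pics/w5.png",p[:,:,::-1])
E
```

```text
t: 6.75
tool_pos: [0.5411, 0.2204, 0.2133]
tool_rot: [-0.0, 0.62, 0.784, -0.0]
force: [0.2, 0.4, -0.5]
opening: 0.0054
[0.5411 0.2204 0.2133] [-1.000e-04  6.202e-01  7.844e-01 -2.000e-04]
321.49580892779807 178.51807991086827 [325.91436452 185.28657241]
```

View pics/s5.png

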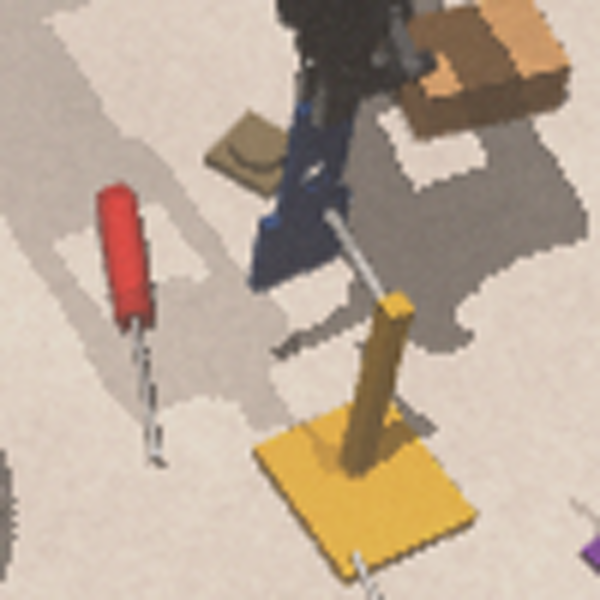

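View pics/w5.png

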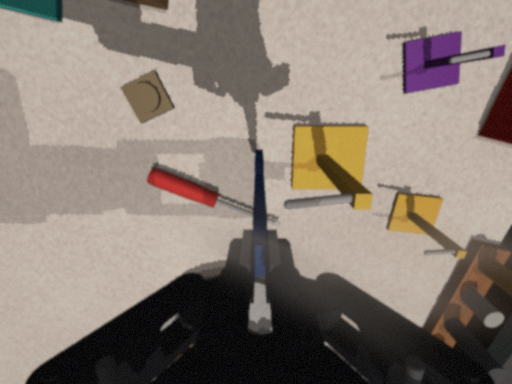

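Run:
```python
from h import *
s=sense();T=np.array(s["tool_pos"])
ex=np.array([.9728,.2317]);ey=np.array([-.2317,.9728])  # 13.4 deg
print("TCP own y",T[:2]@ey,"x",T[:2]@ex)
for n in("scene","top"):
    p,d=camera(n);W=cloud(n,d=d);np.save(n+"6W.npy",W);np.save(n+"6p.npy",p)
    hsv=cv2.cvtColor(p,cv2.COLOR_RGB2HSV)
    a=W[...,:2]@ex;b=W[...,:2]@ey
    blue=(hsv[...,0]>95)&(hsv[...,0]<135)&(hsv[...,1]>70)&(abs(a-T[:2]@ex)<.03)&(abs(b-T[:2]@ey)<.05)&(W[...,2]>.06)&(W[...,2]<.26)
    print(n,blue.sum())
    for lo in np.arange(.09,.25,.012):
        m=blue&(W[...,2]>=lo)&(W[...,2]<lo+.012)
        if m.sum()>4:print(round(lo,3),m.sum(),"y",np.round([b[m].min(),b[m].max(),(b[m].min()+b[m].max())/2],4),"x",np.median(a[m]).round(4))
    m=(W[...,2]>.158)&(W[...,2]<.19)&(a>.605)&(a<.655)&(abs(b-.09)<.03)&~blue
    for lo in np.arange(.595,.655,.01):
        k=m&(a>=lo)&(a<lo+.01)
        if k.sum()>2:print("peg x",round(lo,3),k.sum(),"y",np.round([b[k].min(),b[k].max(),np.median(b[k])],4),np.median(W[k][:,2]).round(4))
p=np.load("scene6p.npy");cv2.imwrite("pics/s6.png",cv2.resize(p[160:210,300:350],(600,600),interpolation=cv2.INTER_NEAREST)[:,:,::-1])
```

```text
TCP own y 0.08937644231908905 x 0.5783101606785425
scene 9
0.15 5 y [0.0641 0.0713 0.0677] x 0.5779
peg x 0.605 9 y [0.0837 0.0921 0.0854] 0.1756
peg x 0.615 6 y [0.0846 0.089  0.0864] 0.1744
peg x 0.625 8 y [0.0834 0.0904 0.0851] 0.1704
peg x 0.635 6 y [0.0841 0.0885 0.0858] 0.1683
peg x 0.645 10 y [0.0826 0.0908 0.0859] 0.1653
top 50
0.126 5 y [0.0658 0.093  0.0794] x 0.5732
0.138 8 y [0.0658 0.0905 0.0781] x 0.5734
0.15 15 y [0.0656 0.0793 0.0725] x 0.5762
0.174 5 y [0.0758 0.0837 0.0797] x 0.5735
```

View pics/s6.png

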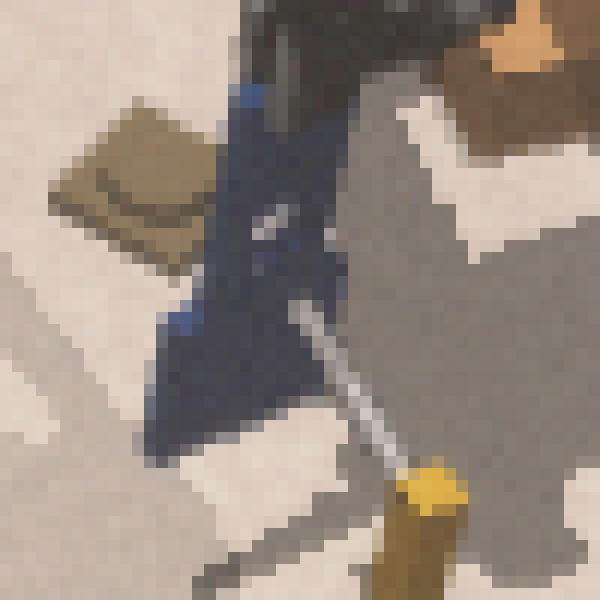

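Run:
```python
from h import *
p=np.load("scene6p.npy");T=np.array(sense()["tool_pos"])
ex=np.array([.9728,.2317,0]);ey=np.array([-.2317,.9728,0]);ez=np.array([0,0,1.])
big=cv2.resize(p[160:210,300:350],(600,600),interpolation=cv2.INTER_NEAREST)
def P(X):return ((proj("scene",X)-[300,160]+.5)*12)
outs=[]
for off,col in((0,(255,0,0)),(.004,(0,255,0))):
    im=big.copy()
    E=T-ez*.0285+ey*off
    for f in(-.004,.004):
        poly=[(-.028,-.09),(.028,-.09),(.028,-.03),(.018,-.03),(.018,.06),(-.018,.06),(-.018,-.03),(-.028,-.03)]
        q=np.array([P(E+ex*f+ey*a+ez*b) for a,b in poly]).astype(np.int32);cv2.polylines(im,[q],True,col,1)
        q=np.array([P(E+ex*f+ey*.01*np.cos(t)+ez*.01*np.sin(t)) for t in np.linspace(0,6.28,30)]).astype(np.int32);cv2.polylines(im,[q],True,col,1)
    O=np.array([.6255,.2340+.0355*.238,.160]);dr=np.array([-.966*.9728,-.966*.2317,.2588])
    for o in(-.004,.004):cv2.line(im,tuple(P(O+ey*o).astype(int)),tuple(P(O+.064*dr+ey*o).astype(int)),(255,255,0),1)
    outs.append(im[:, 60:460])
cv2.imwrite("pics/s6o.png",np.hstack(outs)[:,:,::-1])
```

```text
(no output)
```

View pics/s6o.png

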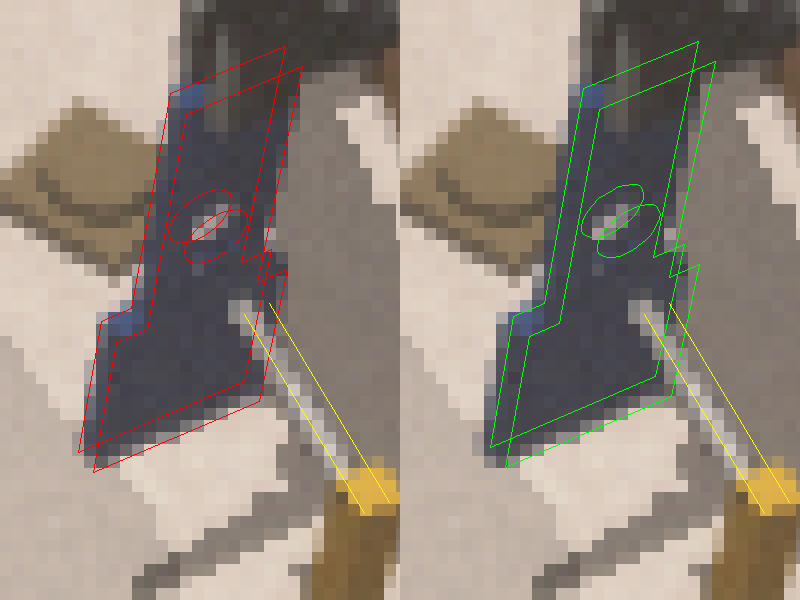

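The overlay shows the plate about 2 mm to +y of the TCP model and the peg about 3–4 mm to −y of its wrist-based model, so I'll shift −3 mm sideways. Then I'll slide along the peg in two stages, watching the force.

```bash
python3 -m pendant '[0.1,-0.3,0,0,0,0,0, 0.6,-0.2,-0.1,0,0,0,0, 1.2,0,-0.3,0,0,0,0, 1.9,0.15,-0.5,0,0,0,0, 2.5,0.3,-0.65,0,0,0,0, 3.1,0.43,-0.8,0,0,0,0, 3.5,0.53,-0.95,0,0,0,0, 3.5,0.53,-0.95,0,0,0,0, 3.5,0.53,-0.95,0,0,0,0]'
python3 - <<'E'
from h import *
s=sense();T=np.array(s["tool_pos"]);print(np.round(T,4),np.round(s["tool_rot"],4),np.round(s["force"],2),np.round(s["moment"],2))
p,d=camera("scene");np.save("scene7p.npy",p)
cv2.imwrite("pics/s7.png",cv2.resize(p[160:210,300:350],(600,600),interpolation=cv2.INTER_NEAREST)[:,:,::-1])
E
```

```text
t: 7.7
tool_pos: [0.576, 0.2265, 0.2032]
tool_rot: [-0.0, 0.62, 0.785, -0.0]
force: [-0.2, 0.6, 0.1]
opening: 0.0061
[0.576  0.2265 0.2032] [-3.000e-04  6.197e-01  7.848e-01 -4.000e-04] [-0.16  0.63  0.13] [-0.03 -0.   -0.01]
```

View pics/s7.png

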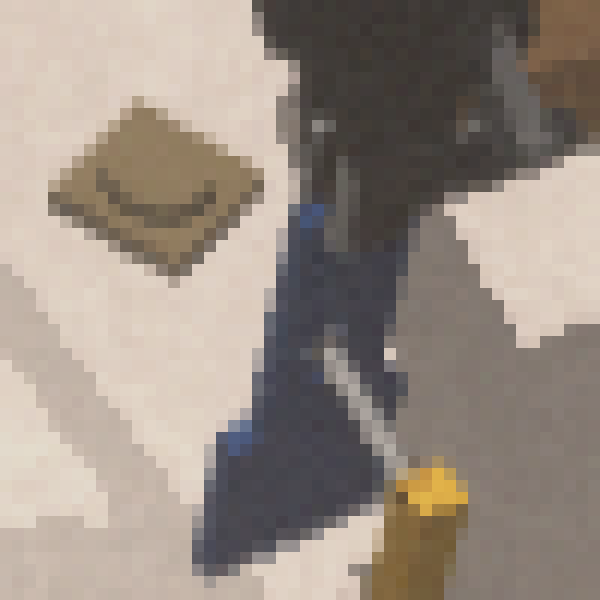

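Force is near zero, and the visible peg has shortened to (325,350)–(400,470) in the crop, so it goes through the eye. Sliding on and lowering until the peg takes the weight.

```bash
python3 -m pendant '[0.5,0.12,-0.14,0,0,0,0, 1.1,0.26,-0.3,0,0,0,0, 1.7,0.4,-0.46,0,0,0,0, 2.1,0.5,-0.58,0,0,0,0, 2.1,0.5,-0.58,0,0,0,0, 2.1,0.5,-0.58,0,0,0,0]'
python3 -m pendant '[0,0,-0.15,0,0,0,0, 0,0,-0.3,0,0,0,0, 0,0,-0.4,0,0,0,0, 0,0,-0.4,0,0,0,0]'
python3 - <<'E'
from h import *
s=sense();T=np.array(s["tool_pos"]);print(np.round(T,4),np.round(s["force"],2),np.round(s["moment"],2))
p,d=camera("scene");np.save("scene8p.npy",p)
cv2.imwrite("pics/s8.png",cv2.resize(p[160:210,300:350],(600,600),interpolation=cv2.INTER_NEAREST)[:,:,::-1])
E
```

```text
t: 8.25
tool_pos: [0.5971, 0.2314, 0.1976]
tool_rot: [-0.0, 0.62, 0.785, -0.0]
force: [-0.9, -0.1, -0.7]
opening: 0.006
t: 8.58
tool_pos: [0.5966, 0.2314, 0.1936]
tool_rot: [-0.0, 0.62, 0.785, -0.0]
force: [0.2, 0.8, -1.3]
opening: 0.0054
[0.5966 0.2314 0.1936] [ 0.19  0.76 -1.29] [0.   0.01 0.01]
```

View pics/s8.png

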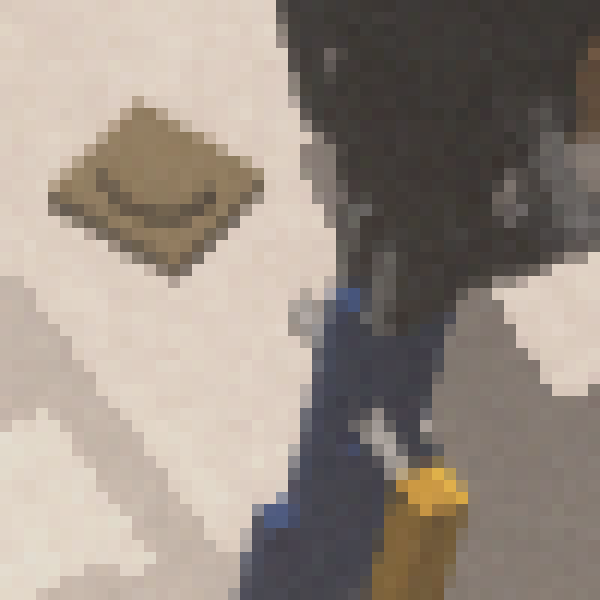

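The peg tip now shows beyond the plate at (308,318), so it is through the eye. Lowering until contact.

```bash
python3 -m pendant '[0,0,-0.1,0,0,0,0, 0,0,-0.2,0,0,0,0, 0,0,-0.2,0,0,0,0]'
python3 -m pendant '[0,0,-0.1,0,0,0,0, 0,0,-0.15,0,0,0,0, 0,0,-0.15,0,0,0,0]'
```

```text
t: 8.88
tool_pos: [0.5968, 0.2314, 0.1917]
tool_rot: [-0.0, 0.62, 0.785, -0.0]
force: [-0.3, 0.1, -1.3]
opening: 0.0059
t: 9.13
tool_pos: [0.5969, 0.2315, 0.1902]
tool_rot: [-0.0, 0.62, 0.785, -0.0]
force: [-0.2, 0.5, -1.8]
opening: 0.0061
```

```bash
python3 -m pendant '[0,0,-0.1,0,0,0,0, 0,0,-0.2,0,0,0,0, 0,0,-0.2,0,0,0,0]'
python3 -m pendant '[0,0,-0.1,0,0,0,0, 0,0,-0.2,0,0,0,0, 0,0,-0.2,0,0,0,0]'
python3 - <<'E'
from h import *
p,d=camera("scene");cv2.imwrite("pics/s9.png",cv2.resize(p[160:210,300:350],(600,600),interpolation=cv2.INTER_NEAREST)[:,:,::-1])
E
```

```text
t: 9.38
tool_pos: [0.5973, 0.2315, 0.1888]
tool_rot: [0.0, 0.62, 0.785, 0.0]
force: [0.5, -0.3, 1.8]
opening: 0.0061
t: 9.63
tool_pos: [0.5977, 0.2316, 0.1884]
tool_rot: [0.001, 0.62, 0.785, 0.001]
force: [-1.9, 0.4, 7.4]
opening: 0.0056
```

View pics/s9.png

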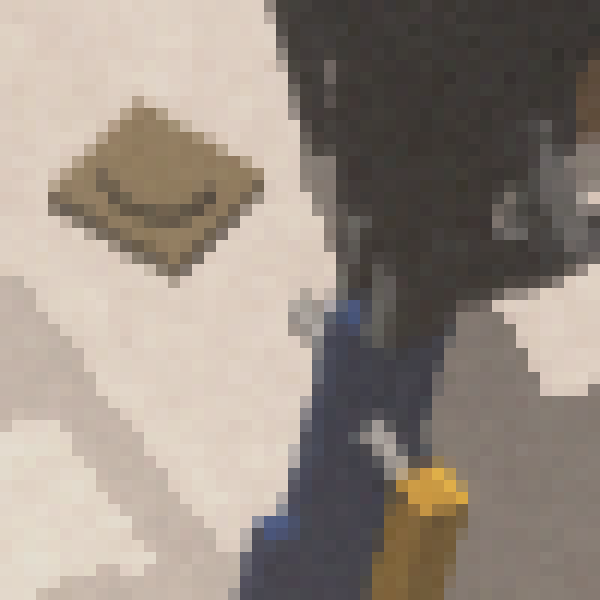

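The peg carries it: +7.4 N upward on the tool. Easing up 1.5 mm, releasing, then retreating straight up.

```bash
python3 -m pendant '[0,0,0.15,0,0,0,0.0, 0,0,0.15,0,0,0,0.05, 0,0,0.15,0,0,0,0.12, 0,0,0.15,0,0,0,0.2, 0,0,0.15,0,0,0,0.3, 0,0,0.15,0,0,0,0.35, 0,0,0.15,0,0,0,0.35, 0,0,0.15,0,0,0,0.35, 0,0,0.15,0,0,0,0.35]'
python3 - <<'E'
from h import *
s=sense();print(np.round(s["force"],2),s["opening"])
p,d=camera("scene");cv2.imwrite("pics/s10.png",cv2.resize(p[160:210,300:350],(600,600),interpolation=cv2.INTER_NEAREST)[:,:,::-1])
p,d=camera("wrist");cv2.imwrite("pics/w10.png",p[:,:,::-1])
E
```

```text
t: 10.43
tool_pos: [0.597, 0.2315, 0.1878]
tool_rot: [-0.0, 0.62, 0.785, -0.0]
force: [0.1, 0.0, -0.2]
opening: 0.0302
[ 0.14  0.   -0.21] 0.030228276991501116
```

View pics/s10.png

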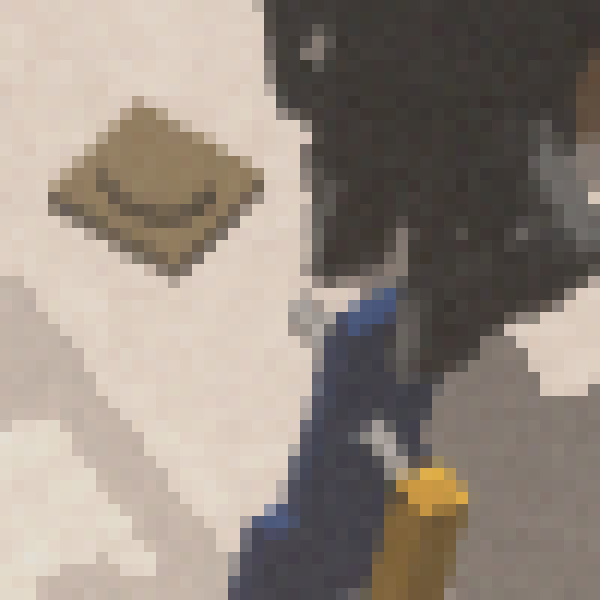

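View pics/w10.png

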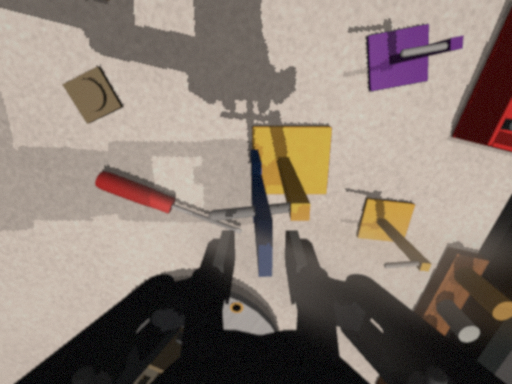

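The gauge hangs on the peg at (260,212) in the wrist view, with the peg sticking out on both sides and clear gaps to both fingers. Retreating straight up.

```bash
python3 -m pendant '[0,0,1,0,0,0,0.4, 0,0,2,0,0,0,0.4, 0,0,3.5,0,0,0,0.4, 0,0,5.5,0,0,0,0.4, 0,0,8,0,0,0,0.5, 0,0,11,0,0,0,0.6, 0,0,14,0,0,0,0.6, 0,0,14,0,0,0,0.6]'
python3 - <<'E'
from h import *
s=sense();print(np.round(s["tool_pos"],4),np.round(s["tool_rot"],4))
p,d=camera("scene");cv2.imwrite("pics/s11.png",cv2.resize(p[150:250,280:380],(600,600),interpolation=cv2.INTER_CUBIC)[:,:,::-1])
W=cloud("scene",d=d)
b=[(round(x["score"],2),np.round(x["centre"],3).tolist()) for x in boxes_of("scene","gauge")];print(b)
E
```

```text
t: 11.2
tool_pos: [0.6008, 0.2324, 0.3372]
tool_rot: [0.005, 0.62, 0.785, 0.006]
force: [1.2, 0.2, 1.0]
opening: 0.0512
[0.6008 0.2324 0.3372] [0.0052 0.6196 0.7848 0.0062]
[(0.82, [0.597, 0.226, 0.149]), (0.68, [0.633, 0.234, 0.013]), (0.25, [0.52, -0.485, 0.043])]
```

View pics/s11.png

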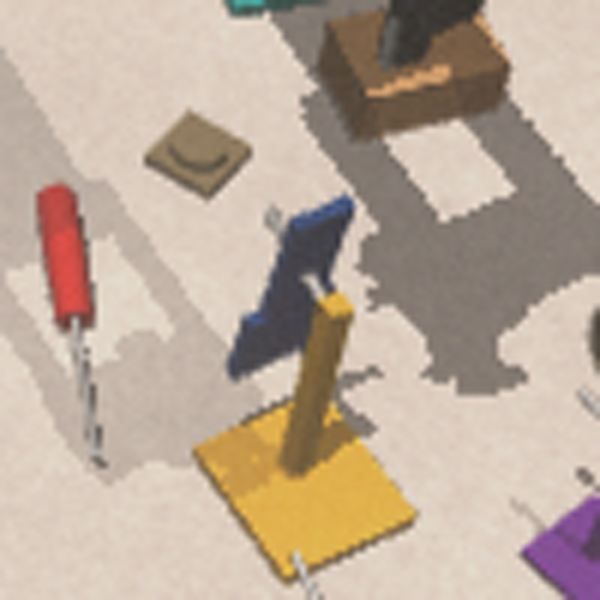

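The gauge hangs freely on the yellow peg at (295,275) in the crop, with the peg tip out at (275,215). Moving over the knob, turning back −0.567 rad.

```bash
python3 -m pendant '[0,-3,0,0,0,-0.05,0.8, -0.3,-7,0,0,0,-0.1,1, -0.8,-11,0,0,0,-0.16,1, -1.4,-15,0,0,0,-0.22,1, -2.1,-19,0,0,0,-0.28,1, -2.8,-23,0,0,0,-0.34,1, -3.6,-27,0,0,0,-0.4,1, -4.4,-31,0,0,0,-0.46,1, -5.2,-35,0,0,0,-0.52,1, -6,-38.5,0,0,0,-0.567,1, -6.8,-41,0,0,0,-0.567,1, -8.5,-41.5,0,0,0,-0.567,1]'
python3 -m pendant '[0,-3.5,0,0,0,0,1,0,-4,0,0,0,0,1,0,-4,0,0,0,0,1,0,-4,0,0,0,0,1]'
python3 - <<'E'
from h import *
s=sense();print(np.round(s["tool_pos"],4),np.round(s["tool_rot"],4))
p,d=camera("wrist");W=cloud("wrist",d=d);cv2.imwrite("pics/w12.png",p[:,:,::-1])
hsv=cv2.cvtColor(p,cv2.COLOR_RGB2HSV)
red=((hsv[...,0]<6)|(hsv[...,0]>174))&(hsv[...,1]>150)&(abs(W[...,0]-.528)<.04)&(abs(W[...,1]+.222)<.04)
for lo in(.09,.128):
    q=W[red&(W[...,2]>lo)];print(len(q),np.median(q,0),(q.min(0)+q.max(0))/2,q.max(0)-q.min(0),q.max(0))
m=(hsv[...,0]>95)&(hsv[...,0]<135)&(hsv[...,1]>80)&(abs(W[...,0]-.528)<.06)&(abs(W[...,1]+.222)<.06)&(W[...,2]<.14);print("bracket z",np.percentile(W[m][:,2],[5,50,95,99]))
E
```

```text
t: 12.3
tool_pos: [0.5119, -0.1881, 0.3265]
tool_rot: [0.0, 0.816, 0.578, -0.001]
force: [-0.4, -0.2, 0.2]
opening: 0.0855
t: 12.63
tool_pos: [0.5115, -0.2231, 0.327]
tool_rot: [-0.001, 0.815, 0.58, -0.0]
force: [-0.2, -0.1, 0.7]
opening: 0.0856
[ 0.5115 -0.2231  0.327 ] [-1.300e-03  8.148e-01  5.797e-01 -1.000e-04]
447 [ 0.52808795 -0.21584961  0.13133318] [ 0.52790305 -0.22301396  0.27689972] [0.07960224 0.05508322 0.33968445] [ 0.56770417 -0.19547236  0.44674195]
414 [ 0.52772361 -0.21672988  0.13146721] [ 0.52790305 -0.22301396  0.28744604] [0.07960224 0.05508322 0.31859183] [ 0.56770417 -0.19547236  0.44674195]
bracket z [0.0669841  0.06905383 0.07042464 0.07076537]
```

View pics/w12.png

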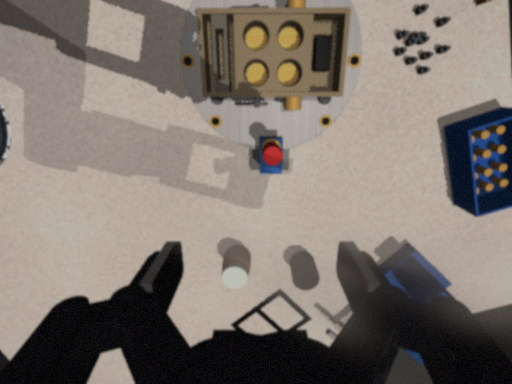

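The knob is at (272,155), with the jaws either side at (165,270) and (355,270). Measuring its top properly.

Run:
```python
from h import *
p,d=camera("wrist");W=cloud("wrist",d=d)
hsv=cv2.cvtColor(p,cv2.COLOR_RGB2HSV)
red=((hsv[...,0]<6)|(hsv[...,0]>174))&(hsv[...,1]>150)&(abs(W[...,0]-.528)<.04)&(abs(W[...,1]+.222)<.04)&(W[...,2]<.14)
q=W[red&(W[...,2]>.129)];print(len(q),q.mean(0),cv2.minEnclosingCircle((q[:,:2]*1000).astype(np.float32)))
print(sense()["tool_pos"])
```

```text
281 [ 0.52969936 -0.22114234  0.13099019] ((529.5780639648438, -221.41387939453125), 13.156393051147461)
[ 0.5118439  -0.22230521  0.32739981]
```

```bash
python3 -m pendant '[1.75,0.05,-1,0,0,0,1, 1.75,0.05,-4,0,0,0,1, 1.75,0.05,-8,0,0,0,1, 1.75,0.05,-12,0,0,0,1, 1.75,0.05,-15,0,0,0,1, 1.75,0.05,-18,0,0,0,1, 1.75,0.05,-20,0,0,0,1, 1.75,0.05,-21.5,0,0,0,1, 1.75,0.05,-22.7,0,0,0,1, 1.75,0.05,-22.7,0,0,0,1, 1.75,0.05,-22.7,0,0,0,1]' 60
python3 - <<'E'
from h import *
p,d=camera("scene");cv2.imwrite("pics/s13.png",cv2.resize(p[160:260,140:260],(720,600),interpolation=cv2.INTER_CUBIC)[:,:,::-1])
E
```

```text
t: 13.65
tool_pos: [0.5294, -0.2217, 0.1005]
tool_rot: [-0.001, 0.814, 0.581, -0.0]
force: [1.1, -1.1, 0.4]
opening: 0.0853
```

View pics/s13.png

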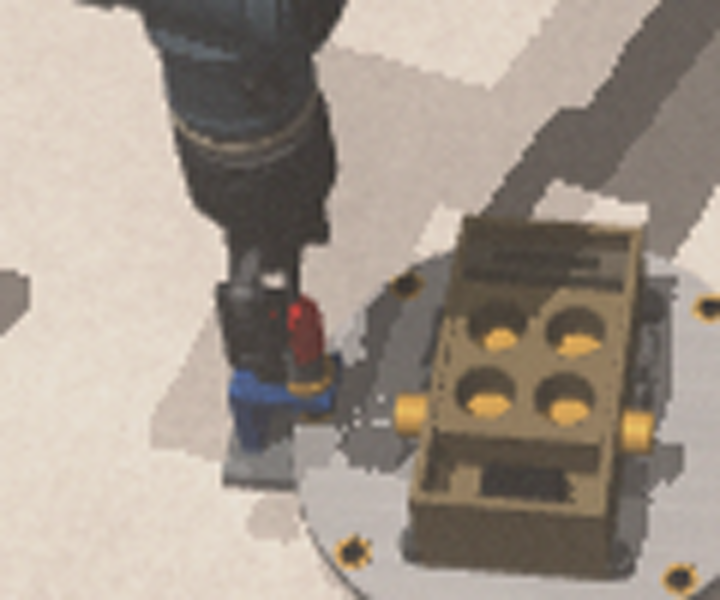

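Run:
```python
from h import *
s=sense();T=np.array(s["tool_pos"]);a=np.array([.944,-.329,0])
f=lambda X:np.round((proj("scene",X)-[140,160]+.5)*6).tolist()
print(np.array(s["qpos"]).round(3),"tcp",f(T),"near tip",f(T+a*.05+[0,0,.013]),"far",f(T-a*.05+[0,0,.013]),"knobtop",f([.5293,-.2217,.132]),"near up",f(T+a*.05+[0,0,.07]),"col",f(T+[0,0,.1]),f(T+[0,0,.2]))
p,d=camera("wrist");cv2.imwrite("pics/w13.png",p[:,:,::-1])
```

```text
[-0.592  0.604  1.656  0.     0.882 -0.26 ] tcp [304.0, 345.0] near tip [283.0, 409.0] far [319.0, 259.0] knobtop [298.0, 312.0] near up [267.0, 349.0] col [278.0, 237.0] [249.0, 113.0]
```

View pics/w13.png

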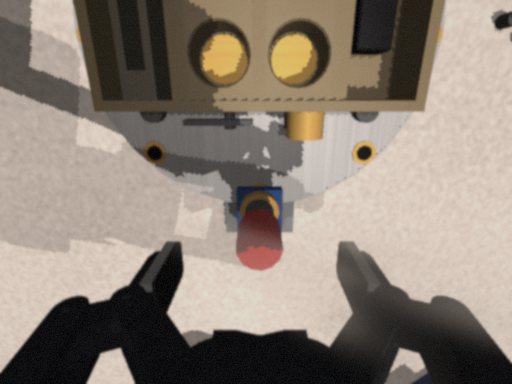

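Run:
```python
from h import *
s=sense();T=np.array(s["tool_pos"])
from scipy.spatial.transform import Rotation as R
w,x,y,z=s["tool_rot"];M=R.from_quat([x,y,z,w]).as_matrix();print(M.round(3))
f=lambda X:np.round(proj("wrist",X)).tolist()
for h in(.013,.032,.05):print(h,f(T+M[:,1]*.0427-M[:,2]*h),f(T-M[:,1]*.0427-M[:,2]*h),f(T-M[:,2]*h))
print("knobtop",f([.5293,-.2217,.132]),"bot",f([.5293,-.2217,.1]))
p,d=camera("scene")
im=cv2.resize(p[190:240,160:210],(600,600),interpolation=cv2.INTER_NEAREST);cv2.imwrite("pics/s13c.png",im[:,:,::-1])
```

```text
[[ 0.326  0.945  0.001]
 [ 0.945 -0.326 -0.001]
 [-0.     0.002 -1.   ]]
0.013 [328.0, 236.0] [192.0, 236.0] [260.0, 236.0]
0.032 [336.0, 253.0] [184.0, 253.0] [260.0, 253.0]
0.05 [345.0, 273.0] [175.0, 273.0] [260.0, 273.0]
knobtop [258.0, 250.0] bot [258.0, 225.0]
```

View pics/s13c.png

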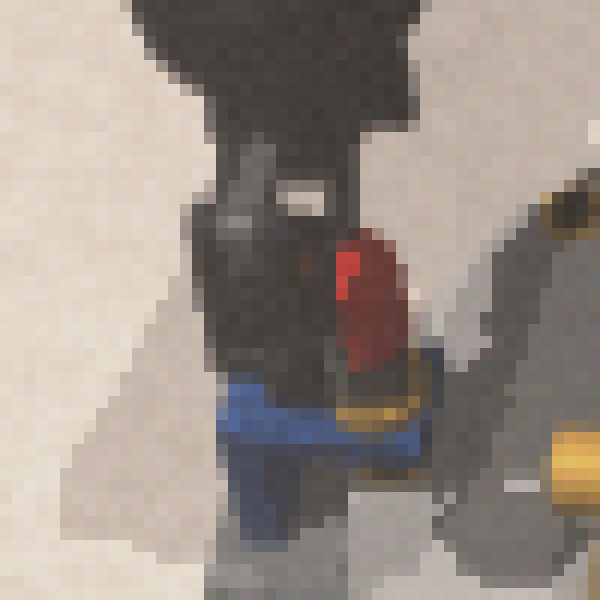

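The scene view shows the knob between the fingers, with the near finger partly in front of it at (270,300) in the crop. In the wrist view it sits mid-jaw at (260,250), where the model predicts (258,250). Closing.

```bash
python3 -m pendant '[0,0,0,0,0,0,0.5, 0,0,0,0,0,0,0.3, 0,0,0,0,0,0,0, 0,0,0,0,0,0,0, 0,0,0,0,0,0,0, 0,0,0,0,0,0,0, 0,0,0,0,0,0,0, 0,0,0,0,0,0,0]' 60
python3 - <<'E'
from h import *
for n in("scene","wrist"):
    p,d=camera(n)
    if n=="scene":
        im=cv2.resize(p[190:240,160:210],(500,500),interpolation=cv2.INTER_NEAREST)
        g=cv2.resize(p[160:220,300:350],(417,500),interpolation=cv2.INTER_NEAREST)[:,:290];p=np.hstack([im,g])
    cv2.imwrite(f"pics/{n}14.png",p[:,:,::-1])
E
```

```text
t: 14.47
tool_pos: [0.5295, -0.2231, 0.1015]
tool_rot: [0.0, 0.815, 0.58, -0.0]
force: [-1.6, 0.8, 5.5]
opening: 0.0248
```

View pics/scene14.png

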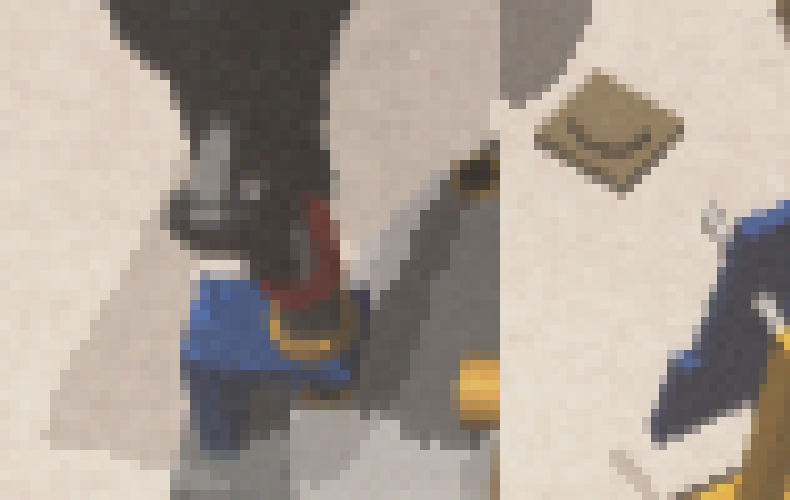

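View pics/wrist14.png

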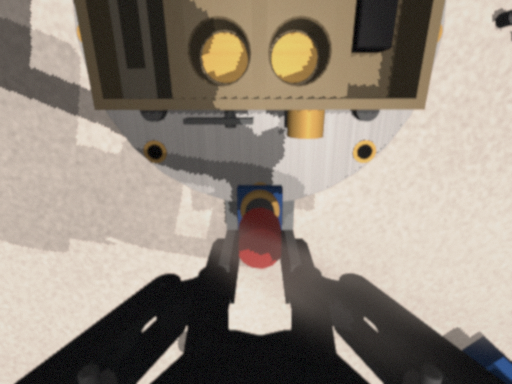

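The knob is gripped (opening 24.8 mm) and the gauge still hangs (right half, (740,290)). Pulling straight up.

```bash
python3 -m pendant '[0,0,0,0,0,0,0, 0,0,0.3,0,0,0,0, 0,0,0.7,0,0,0,0, 0,0,1.1,0,0,0,0, 0,0,1.5,0,0,0,0, 0,0,1.9,0,0,0,0, 0,0,2.2,0,0,0,0, 0,0,2.4,0,0,0,0, 0,0,2.5,0,0,0,0, 0,0,2.5,0,0,0,0, 0,0,2.5,0,0,0,0]' 80
python3 -m pendant '[0,0,0,0,0,0,0,0,0,0,0,0,0,0]'
```

```text
t: 15.48
tool_pos: [0.5294, -0.223, 0.1257]
tool_rot: [-0.0, 0.815, 0.58, -0.0]
force: [2.9, -2.3, -14.4]
opening: 0.0236
t: 15.65
tool_pos: [0.5293, -0.223, 0.1257]
tool_rot: [-0.0, 0.815, 0.58, -0.0]
force: [2.1, -2.6, -13.8]
opening: 0.0236
```

The TCP rose 24.2 mm with 13.8 N down, so the knob is practically at its stop. I'll nudge 1 mm to confirm and check for slip.

```bash
python3 -m pendant '[0,0,0.1,0,0,0,0,0,0,0.1,0,0,0,0,0,0,0.1,0,0,0,0,0,0,0.1,0,0,0,0]'
python3 - <<'E'
from h import *
for n in("wrist","scene"):
    p,d=camera(n)
    if n=="scene":
        W=cloud(n,d=d)
        im=cv2.resize(p[190:240,160:210],(500,500),interpolation=cv2.INTER_NEAREST)
        g=cv2.resize(p[160:220,310:345],(292,500),interpolation=cv2.INTER_NEAREST);
        hsv=cv2.cvtColor(p,cv2.COLOR_RGB2HSV);m=((hsv[...,0]<6)|(hsv[...,0]>174))&(hsv[...,1]>120)&(abs(W[...,0]-.53)<.03)&(abs(W[...,1]+.222)<.03)&(W[...,2]<.2);print("red z",m.sum(),W[m][:,2].max() if m.any() else 0)
        print([(round(x["score"],2),np.round(x["centre"],3).tolist()) for x in boxes_of(n,"gauge")]);p=np.hstack([im,g])
    else:
        W=cloud(n,d=d);hsv=cv2.cvtColor(p,cv2.COLOR_RGB2HSV);m=((hsv[...,0]<6)|(hsv[...,0]>174))&(hsv[...,1]>120)&(abs(W[...,0]-.53)<.03)&(abs(W[...,1]+.222)<.03)&(W[...,2]<.2);print("red z",m.sum(),np.percentile(W[m][:,2],[50,95]) if m.any() else 0)
    cv2.imwrite(f"pics/{n}15.png",p[:,:,::-1])
s=sense();print(np.round(s["force"],2),np.round(s["tool_pos"],4),s["opening"],s["t"])
E
```

```text
t: 15.98
tool_pos: [0.5294, -0.223, 0.1269]
tool_rot: [-0.0, 0.814, 0.58, -0.0]
force: [1.6, -3.3, -15.5]
opening: 0.023
red z 1191 [0.15392435 0.15658668]
red z 0 0
[(0.81, [0.6, 0.226, 0.147])]
[  1.89  -3.7  -14.88] [ 0.5294 -0.223   0.1269] 0.023738030742249002 16.1333
```

View pics/scene15.png

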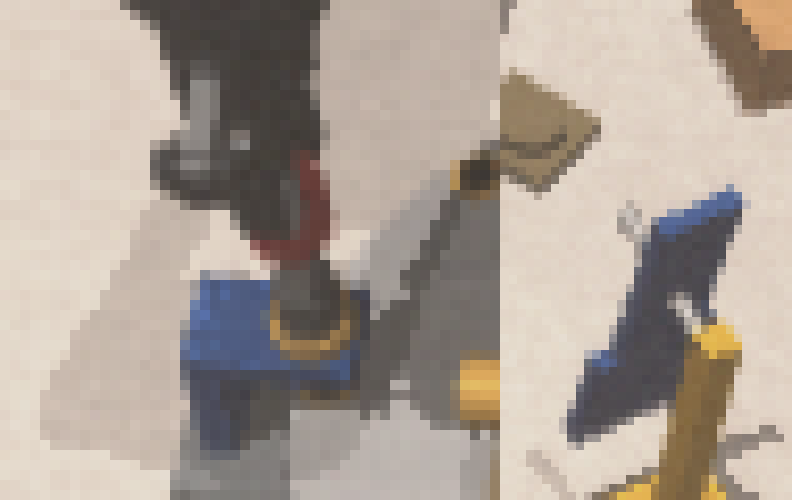

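View pics/wrist15.png

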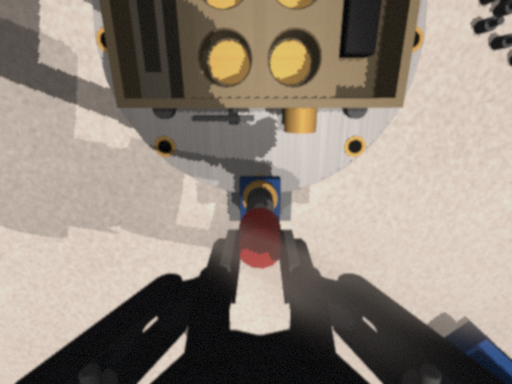

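The knob is visibly raised: red at (295,210), barrel showing below it, top at about 156.5 mm against 132 mm seated. The gauge hangs upright on the peg at (655,300). One hold for creep, then hand in.

```bash
python3 -m pendant '[0,0,0,0,0,0,0,0,0,0,0,0,0,0,0,0,0,0,0,0,0,0,0,0,0,0,0,0,0,0,0,0,0,0,0,0,0,0,0,0,0,0,0,0,0,0,0,0,0]'
python3 - <<'E'
from h import *
p,d=camera("wrist");W=cloud("wrist",d=d);hsv=cv2.cvtColor(p,cv2.COLOR_RGB2HSV);m=((hsv[...,0]<6)|(hsv[...,0]>174))&(hsv[...,1]>120)&(abs(W[...,0]-.53)<.03)&(abs(W[...,1]+.222)<.03)&(W[...,2]<.2);z=np.percentile(W[m][:,2],[50,95]);print(z)
if z[1]>.1545: print(finish_job())
E
```

```text
t: 16.72
tool_pos: [0.5294, -0.223, 0.1269]
tool_rot: [-0.0, 0.815, 0.58, -0.0]
force: [2.0, -2.9, -14.7]
opening: 0.0235
[0.15406975 0.15654946]
the job is handed in; nothing more can be done
None
```

The gauge now hangs by its eye on the peg of the larger yellow hanger, released. The red knob is pulled up and still gripped. I handed the job in at about 16.8 s; the hand-in gives no verdict.

- **Gauge:** I lifted it straight out of its slot and lowered it until the peg took the weight, then let go. In the last scene picture the peg sticks out on both sides of the plate, and the plate is a little tilted but close to upright. The network put the gauge's middle at (0.600, 0.226, 0.147).
- **Knob:** The arm rose about 25 mm. The wrist camera shows the knob's top at 156.5 mm, against 132 mm seated, so its travel is about 24.5 of 25 mm. The downward pull on the tool is steady at 14.7 N, about what the spring gives fully up. The grip is set to 80 N at 23.5 mm opening, and I saw no slip over the last half second.
- **Checks that disagreed:** The scene and top cameras differed by up to 6 mm. The wrist camera and the scene overlay differed by about 4 mm on where the peg was, so I shifted 3 mm sideways before threading, and no contact force showed.
- **Bystanders:** I didn't measure each one at the end. Those in the pictures looked unmoved, and nothing beyond the expected grip and peg contacts showed in the force readings between moves.

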